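# Dispense a coffee ball into the mug with the joystick

### The arm

A 6-joint arm with a two-finger parallel gripper is mounted at the origin on a cart in front of the work surface, level with it; the furniture and walls round the work are solid. World frame = base frame: x ahead of the robot, y to its left, z up, the work surface at z = 0. Lengths are in m, angles in rad, forces in N, time in s.
With the tool pointing down it reaches from about 0.3 to 0.875 m from the base axis. Payload 4.2 kg.
Tool frame: the origin (TCP) lies between the finger pads; the fingertips stand 19 mm ahead of it and the grasp point (between the pads) is the TCP (env.tips_ahead is the distance from the TCP to the fingertips, in m); z points along the fingers, y is the line along which they close (so a half turn about z gives the same grasp; the last joint's range is limited). The gripper opens to 85 mm and grips with 20 to 120 N. Pads are 22 mm wide; open, the fingers measure 114 mm over their backs; the gripper's body (76 mm by 85 mm) begins 54 mm behind the grasp point. The pads swing forward as they close: fully open they stand 13 mm farther back than shut.
Start: joints at [-1.13, 0.32, 1.565, -0, 1.257, -0.02], TCP at [0.256, -0.515, 0.25] pointing down, gripper open.
Joint ranges: [-3.11, 3.11], [-0.84, 2.01], [0.21, 2.61], [-1.34, 4.49], [0.05, 2.63], [-2.56, 2.56]. Speed limits (rad/s): [2.57, 2.57, 3.14, 3.14, 3.14, 3.14].

### API

Orientations are given as a unit quaternion [x, y, z, w].
In Python, from station import telemetry, optics, env gives the robot as it stands. The module is installed in compiled form; this text tells all that it offers.
- The arm moves only by the tool apply_moves, never from a script. Its arguments are lists of equal length, an entry for each row: "delta_rot": the turn, a rotation vector about the tool's x, y, z in rad, a list of three; "travel": the shift along the tool's x, y, z in m, a list of three; "grip": the gripper command: -1 is fully open, 1 is shut, values between are in proportion. A call has 1 to 20 rows; each row shifts and turns the commanded pose from where the row before left it, along the tool's axes as they then stand; what a row does not reach is not made up. A row lasts 1/10 s, in which the tool goes at most 50 mm and 8.59 degrees, less where a joint would pass 70% of its speed; a pose out of reach is approached as far as the arm can. A call with a gripper value outside its range is refused whole. The fingers move at their own pace and stop on an object; "grip_force" is the grip in N (left out, the last holds). Time passes only in rows, so rows that do not move let the fingers close. It gives the time, the measured TCP pose, the force, the opening and the grip force at its end, in the units of the state.
- telemetry.get_obs(): the state, without advancing time (a new reading comes with each control period).
- optics.grab_frame(name): name is "side" or "top" or "wrist"; returns the picture (384x512x3 uint8, red, green, blue); there is no depth.
- optics.camera_info(name): a dict with "mtx" (3x3 intrinsics, pixels), "dist_coeffs" ([k1, k2, p1, p2, k3] as OpenCV has them; the pictures are not rectified), "xyz" and "orientation" of the camera in the world. Camera axes: x right, y down, z forward; pixel columns grow to the right and rows downward; lengths in m; the calibration is good to about 2 mm. A picture is of the moment at which its call begins: read the wrist's pose just before it. camera_info takes no time and is no camera call; for the wrist camera it gives the pose at the moment of the call.
- env.finish_job(): hands the job in; it is judged then, once.
The state is a dict: "time_s": time; "joint_pos": joint angles; "joint_vel": joint speeds; "joint_torque": joint torques, N m; "tcp_pos": TCP position; "orientation": TCP orientation; "ft_force": force on the tool from outside, world axes, zero at the start; "torque": the same for the moment, N m; "finger_gap": finger opening in m; "finger_force": force on a finger pad.
Only numpy, scipy, OpenCV 4.12 (cv2) and the standard library are available. Lean on these libraries where they do the work, as an engineer would, in place of code of your own. Each camera call takes 0.05 s, during which the arm holds its last target. There are 200 camera calls.

### The job

Stand the empty mug upright, centred on the round pad in front of the chute that holds the coffee ball, and let go of it. Then tilt the dispenser's joystick sideways towards that chute, hold it well over for at least one second until the ball has rolled into the mug, and let it spring back to its centre. Work the ball only with the joystick, keep the drum in its chute, and leave everything else where it stands.

Things in the scene. Friction and masses are not known exactly. Their poses are not given: they have to be found in the camera images.
- dispenser: Cream dispenser, fixed, 233 x 240 mm. Origin on the worktop midway between its two mug pads; x away from the robot, y to its left seen from the robot, z up; yaw within 0.2 rad. Tray 8 mm thick, x -0.05 to 0.183, carries the pads. Behind: body (y +-0.10, up to z 0.115) from x 0.108, and between two chutes the joystick console (y +-0.034, from x 0.125), top at z 0.175.
- chute_left_end (a point): Middle of the free front end of the left open steel chute, at its floor, 102 mm above the worktop, at x 0.054, y 0.065 in the dispenser's frame. The chute is 54 mm wide, its side walls stand 14 mm above its floor; it rises backwards at 20 degrees to z 0.172 at x 0.172. Axes as the dispenser's.
- chute_right_end (a point): The same for the right chute, at y -0.065.
- shutter (a joint): Slide of the dark steel shutter blade (z 0.129 to 0.165 in the dispenser's frame, at x 0.118) that crosses both chutes and holds back what lies in them, m: 0 closed; positive moves it to the right and opens the left chute, negative opens the right one; 0.125 m per rad of the stick sideways. A chute is open from about 0.035 m (stick at 0.28 rad); it closes as the stick is centred.
- pad_left (a point): Centre of the top face of the left (+y) round rubber mug pad, 92 mm across, 12 mm above the worktop, in front of and below the left chute's end. A mug centred here catches what leaves the left chute. Axes as the dispenser's.
- pad_right (a point): The same for the right (-y) pad and chute.
- stick_grip (a point): Middle of the joystick's black handle, a round upright grip 28 mm thick and 58 mm long (its top 25 mm above this point, its lower end 33 mm below; thin shaft under it). The stick tilts about a pivot 75 mm below this point, which lies at x 0.150, y 0, z 0.178 in the dispenser's frame.
- stick_side (a joint): Sideways tilt of the joystick, rad: 0 centred, positive towards the dispenser's left (+y) chute, negative towards the right; stops at +-0.42. A spring (about 5 N at the handle for full tilt) centres it when let go. The stick moves the shutter directly and is damped by it, so it returns in about a second: tilting left opens the left chute alone, tilting right the right one. Well over means beyond 0.3.
- stick_fore (a joint): Forward (+, away from the robot) and backward tilt of the same joystick, rad, stops at +-0.42, same spring; it works nothing.
- mug: Stoneware mug, empty, glazed in white, grey and black bands, 78 mm across and 74 mm high, loose, 0.26 kg. Origin at its underside; its round part's axis stands 15 mm from the origin along its +y, the handle points along its -y (to 54 mm from the origin). The rim wall is 7 to 10 mm thick and can be pinched to lift it; inner floor 6 mm up.
- mug_base (a point): Centre of the mug's round underside.
- coffee_ball_center (a point): Centre of the dark brown pressed coffee ball, 38 mm across, 30 g, lying in one of the two chutes behind the shutter (which one varies).
- drum_center (a point): Centre of the dark brown pressed coffee drum, a short cylinder 38 mm across and 36 mm long lying crosswise in the other chute; it must stay there.
- coffee_ball: The coffee ball itself (its origin turns as it rolls; use its centre).
- pasta: Bystander: glass jar of pasta with a wooden lid, 86 mm across, 188 mm high, origin under its centre, right of the dispenser's back.
- jar: Bystander: small glass jar with a grey lid, 58 mm across, 85 mm high, origin under its centre, left of the dispenser.
- oats: Bystander: glass jar of oats with a wooden lid, 69 mm across, 98 mm high, origin under its centre, left of the dispenser's back.
Things that resemble listed ones, but are neither listed nor needed, are in the scene too. What is shaped like the mug but orange is not meant.

How it is judged:
By the outcome, as a careful person would: the job done as asked, in the order asked, and still so for the second after the job is handed in, with the robot touching nothing.
It also fails if it takes over 51 s, if anything falls off the work surface, if the arm or the gripper's body presses on something with over 40 N, if the wrist force passes 120 N, or if a joint passes its speed limit or range.

## Working session

There is one attempt and no reset: what is moved stays moved. The work goes in short steps, Python scripts to look and compute and a tool call to move; the robot and the scene stay as the last step left them, time stands still between calls to the robot, and variables do not carry over. Pictures are saved under pics/ and viewed, at most 10 in all, crops included, and the job is handed in when it is done.

Besides the shell and the picture viewer there is one more tool, called after ">>>" in YAML: its name, and indented under it one key for each argument. apply_moves: Moves the arm, as the interface text tells. Its arguments: {"type":"object","properties":{"delta_rot":{"type":"array","items":{"type":"array","items":{"type":"number"}}},"travel":{"type":"array","items":{"type":"array","items":{"type":"number"}}},"grip":{"type":"array","items":{"type":"number"}},"grip_force":{"type":"number"}},"required":["delta_rot","travel","grip"]}

```bash
mkdir -p pics
cat > h.py <<'E'
import numpy as np, cv2
from scipy.spatial.transform import Rotation as R
from station import telemetry, optics, env
def ray(ci,uv):
    p=cv2.undistortPoints(np.array([[uv]],float),np.array(ci['mtx']),np.array(ci['dist_coeffs']))[0,0]
    d=R.from_quat(ci['orientation']).as_matrix()@[p[0],p[1],1]
    return np.array(ci['xyz']),d/np.linalg.norm(d)
def onz(ci,uv,z):
    o,d=ray(ci,uv); return o+d*(z-o[2])/d[2]
def proj(ci,P):
    M=R.from_quat(ci['orientation']).as_matrix()
    rv=cv2.Rodrigues(M.T)[0]; t=-M.T@np.array(ci['xyz'])
    return cv2.projectPoints(np.array(P,float).reshape(-1,1,3),rv,t,np.array(ci['mtx']),np.array(ci['dist_coeffs']))[0][:,0]
def tri(a,b):
    A=np.zeros((3,3));v=np.zeros(3)
    for o,d in (a,b):
        P=np.eye(3)-np.outer(d,d);A+=P;v+=P@o
    return np.linalg.solve(A,v)
def save(name,im): cv2.imwrite(f'pics/{name}.png',im[:,:,::-1])
E
python3 - <<'E'
from h import *
for n in('side','top','wrist'):
    im=optics.grab_frame(n);np.save(n+'.npy',im);save(n,im);ci=optics.camera_info(n);print(n,np.round(ci['xyz'],3),np.round(R.from_quat(ci['orientation']).as_matrix()[:,2],2))
a=np.hstack([cv2.imread('pics/side.png'),cv2.imread('pics/top.png')])
print(telemetry.get_obs())
E
```

```text
side [-0.738 -0.03   1.061] [ 0.79  0.17 -0.59]
top [0.223 0.345 1.497] [ 0.18 -0.08 -0.98]
wrist [ 0.326 -0.481  0.373] [-0.27 -0.13 -0.95]
{'time_s': 0.15, 'joint_pos': array([-1.13001409e+00,  3.20132850e-01,  1.56539766e+00,  1.14250744e-05,
        1.25742484e+00, -2.00166488e-02]), 'joint_vel': array([-4.58790950e-04, -1.65119191e-03, -2.73548937e-03, -1.04566766e-05,
       -7.13785625e-04,  7.90856506e-04]), 'joint_torque': array([ 1.00708719e-03, -4.15839422e+01, -2.34345675e+01,  1.11250256e-04,
        5.98328494e-03,  1.13697510e-06]), 'tcp_pos': array([ 0.2555307 , -0.51471902,  0.24968285]), 'orientation': array([ 9.73575430e-01,  2.28364660e-01, -1.36975021e-04, -6.67457493e-04]), 'ft_force': array([-0.10884428, -0.42402939,  0.63824491]), 'torque': array([ 0.01350567, -0.00437385, -0.03927345]), 'finger_force': 0.0, 'finger_gap': 0.08542921298442052}
```

View pics/side.png

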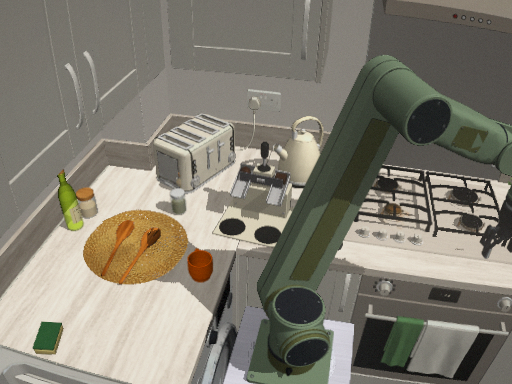

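View pics/top.png

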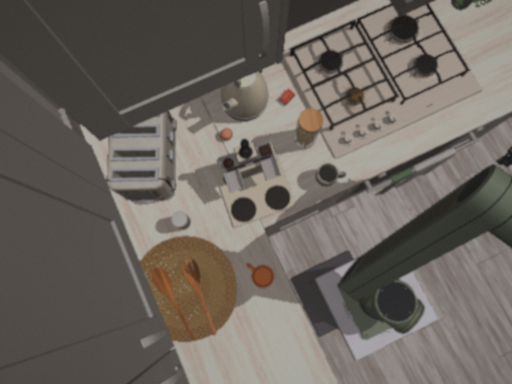

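The side view shows the dispenser at about (255,205), the orange mug at (200,265) and the arm hiding the area to the right. In the top view the dispenser is at (258,185) with its pads at (243,209) and (278,197).

Things that could be taken for the mug in the top view: the banded mug at (328,174), the orange mug at (262,275), and the small jar at (180,220). By the description I choose (328,174), and I'll check it in a close crop.

Run:
```python
from h import *
im=np.load('top.npy')[125:225,205:355]
save('crop1',cv2.convertScaleAbs(cv2.resize(im,None,fx=5.3,fy=5.3,interpolation=cv2.INTER_CUBIC),alpha=1.6))
full=np.load('top.npy');ci=optics.camera_info('top')
g=cv2.cvtColor(full,cv2.COLOR_RGB2GRAY)
print(g[190:215:2,235:290:3])
for n,uv in dict(pl=(243,209),pr=(278,197)).items(): print(n,onz(ci,uv,.012).round(3))
print('mug',onz(ci,(328,174),.074).round(3),'h',onz(ci,(343,175),.04).round(3),'scale',onz(ci,(338,174),.074).round(3))
```

```text
[[148 144 123 142 157 158 159 159 160 159 153  64  42  44  42  43  44  67
  151]
 [158 158 156 160 159 159 159 158 160 160 131  43  44  43  44  44  43  43
  128]
 [160 159 160 159 160 159 160 160 158 159  97  44  45  46  47  43  46  47
   99]
 [159 152 140 138 150 160 161 159 160 159  92  41  43  45  43  42  43  43
   81]
 [150  97  65  62  79 129 160 160 161 159  84  45  43  44  44  43  45  46
   83]
 [ 91  44  43  39  42  62 145 159 160 160  95  45  43  44  44  43  43  45
   95]
 [ 46  41  39  42  40  44  91 159 160 160 127  43  44  42  43  44  46  42
  115]
 [ 42  41  44  43  44  43  50 152 159 159 152  57  44  43  41  45  47  58
  147]
 [ 40  45  42  42  43  43  44 133 160 159 159 119  49  45  46  43  49 111
  149]
 [ 42  43  43  44  43  43  43 116 160 159 161 157 101  62  50  57  93 135
  115]
 [ 45  43  40  41  44  43  45 119 160 160 160 159 156 135 122 120 135 109
  105]
 [ 43  43  44  44  44  46  43 134 160 161 158 160 159 154 149 150 130 104
  107]
 [ 44  44  41  43  44  44  50 148 160 160 159 150 147 157 159 137 108 106
  108]]
pl [0.474 0.282 0.012]
pr [0.46  0.15  0.012]
mug [ 0.449 -0.036  0.074] h [ 0.428 -0.091  0.04 ] scale [ 0.434 -0.067  0.074]
```

View pics/crop1.png

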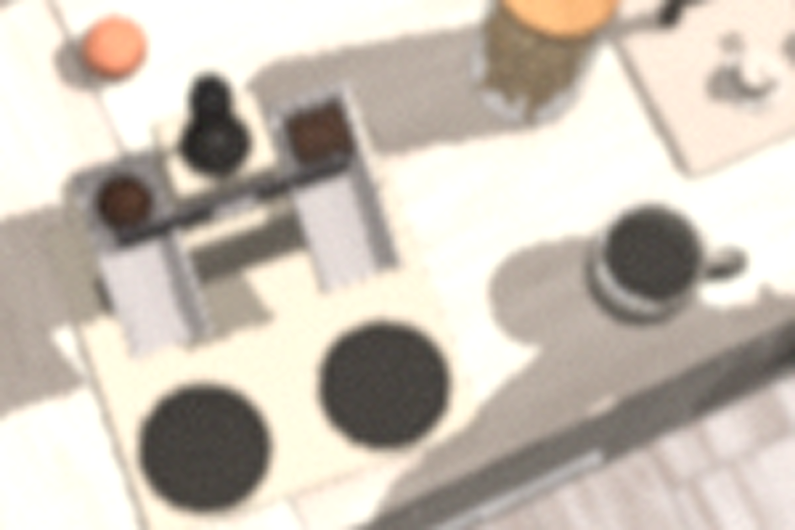

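View pics/wrist.png

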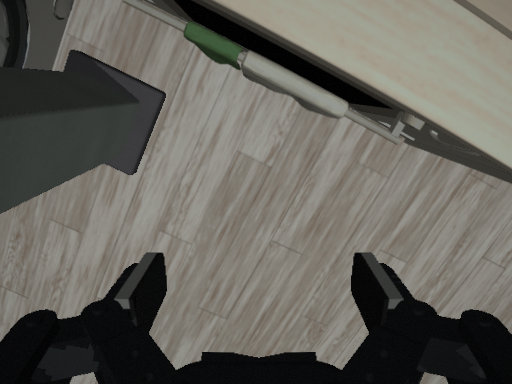

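The crop confirms it: the banded mug stands open side up at crop (652,257), with its handle to the right. The ball is the round item at crop (123,200), in the left chute. The drum is the squarish one at (318,130), in the right chute, so the target is the left pad. The start wrist view shows only floor, so I'll move over the mug.

>>> apply_moves:
  delta_rot:
    - [0, 0, 0]
    - [0, 0, 0]
    - [0, 0, 0]
    - [0, 0, 0]
    - [0, 0, 0]
    - [0, 0, 0]
    - [0, 0, 0]
    - [0, 0, 0]
    - [0, 0, 0]
    - [0, 0, 0]
    - [0, 0, 0]
    - [0, 0, 0]
    - [0, 0, -0.147]
    - [0, 0, -0.147]
    - [0, 0, -0.147]
    - [0, 0, -0.147]
    - [0, 0, -0.147]
    - [0, 0, -0.147]
    - [0, 0, -0.147]
    - [0, 0, 0]
  travel:
    - [0.0294, -0.0296, 0]
    - [0.0294, -0.0296, 0]
    - [0.0294, -0.0296, 0]
    - [0.0294, -0.0296, 0]
    - [0.0294, -0.0296, 0]
    - [0.0294, -0.0296, 0]
    - [0.0294, -0.0296, 0]
    - [0.0294, -0.0296, 0]
    - [0.0294, -0.0296, 0]
    - [0.0294, -0.0296, 0]
    - [0.0294, -0.0296, 0]
    - [0.0294, -0.0296, 0]
    - [0, 0, 0]
    - [0, 0, 0]
    - [0, 0, 0]
    - [0, 0, 0]
    - [0, 0, 0]
    - [0, 0, 0]
    - [0, 0, 0]
    - [0, 0, 0]
  grip: [0, 0, 0, 0, 0, 0, 0, 0, 0, 0, 0, 0, 0, 0, 0, 0, 0, 0, 0, 0]
  grip_force: 40

```text
time_s: 2.15
tcp_pos: [0.4136, -0.04, 0.2501]
orientation: [0.735, 0.678, -0.0, -0.0]
ft_force: [0.5, 0.1, 1.0]
finger_gap: 0.0423
finger_force: 0.0
```

Run:
```python
from h import *
s=telemetry.get_obs();ci=optics.camera_info('wrist');im=optics.grab_frame('wrist');np.save('w1.npy',im)
import pickle;pickle.dump((s,ci),open('w1.pkl','wb'));save('w1',im)
print(s['tcp_pos'],R.from_quat(s['orientation']).as_matrix().round(3),s['finger_gap'])
top=np.load('top.npy');ct=optics.camera_info('top');g=cv2.cvtColor(top,cv2.COLOR_RGB2GRAY)
m=np.uint8(g<95);m[:180]=0;m[:,300:]=0;m[:,:220]=0;m[230:]=0
for c in cv2.findContours(m,cv2.RETR_EXTERNAL,cv2.CHAIN_APPROX_NONE)[0]:
    if 200<cv2.contourArea(c)<900:
        (x,y),ax,_=cv2.fitEllipse(c);print((x,y),ax,onz(ct,(x,y),.012).round(4))
```

```text
[ 0.41356094 -0.03998605  0.25014042] [[ 0.081  0.997 -0.   ]
 [ 0.997 -0.081 -0.   ]
 [-0.    -0.    -1.   ]] 0.04225203306099236
(243.09219360351562, 209.24508666992188) (23.3233585357666, 24.17070960998535) [0.4733 0.2824 0.012 ]
(277.01904296875, 197.3413543701172) (23.181987762451172, 23.91138458251953) [0.4603 0.1533 0.012 ]
```

View pics/w1.png

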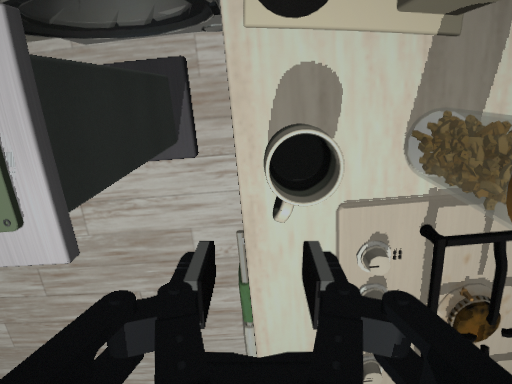

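The wrist view shows the mug upright: rim centred at about (304,163), handle at (283,212), and one edge of the tray at the top. Now I'll measure the rim centre.

Run:
```python
from h import *
import pickle
s,ci=pickle.load(open('w1.pkl','rb'));im=np.load('w1.npy');g=cv2.cvtColor(im,cv2.COLOR_RGB2GRAY)
m=np.uint8(g<80);m=cv2.morphologyEx(m,cv2.MORPH_OPEN,np.ones((3,3)))
n,l,st,ce=cv2.connectedComponentsWithStats(m);k=l[165,304];c=cv2.findContours(np.uint8(l==k),0,1)[0][0]
(x,y),ax,_=cv2.fitEllipse(c);print((x,y),ax,st[k])
C=onz(ci,(x,y),.074);print('rim centre',C, 'edges',[onz(ci,p,.074).round(4) for p in((x-ax[0]/2,y),(x+ax[0]/2,y),(x,y-ax[1]/2),(x,y+ax[1]/2))])
for r in (.029,.039):
  print(r,proj(ci,[C+[r,0,0],C-[r,0,0],C+[0,r,0],C-[0,r,0]]).round(0).tolist())
print(g[163,255:352].tolist());print(g[115:212,304].tolist())
Rm=R.from_quat(s['orientation']).as_matrix()
print('radial wall pt in tool', Rm.T@(C-Rm[:,1]*.0345-s['tcp_pos']))
```

```text
(304.03924560546875, 165.705322265625) (63.167579650878906, 69.42255401611328) [ 270  134   69   63 3529]
rim centre [ 0.45751727 -0.03392412  0.074     ] edges [array([ 0.4277, -0.0315,  0.074 ]), array([ 0.4875, -0.0363,  0.074 ]), array([ 0.4589, -0.0013,  0.074 ]), array([ 0.4561, -0.0687,  0.074 ])]
0.029 [[335.0, 163.0], [274.0, 168.0], [303.0, 135.0], [305.0, 195.0]]
0.039 [[345.0, 163.0], [263.0, 169.0], [302.0, 124.0], [306.0, 204.0]]
[183, 183, 182, 183, 182, 183, 183, 184, 147, 67, 68, 164, 191, 188, 148, 8, 10, 18, 17, 16, 15, 18, 17, 16, 17, 17, 16, 16, 18, 18, 15, 17, 17, 18, 18, 17, 18, 17, 15, 17, 17, 17, 19, 19, 16, 17, 17, 18, 15, 17, 16, 20, 18, 16, 16, 16, 16, 13, 15, 15, 17, 16, 16, 19, 18, 18, 15, 13, 10, 11, 10, 8, 8, 6, 15, 23, 31, 33, 33, 32, 42, 62, 76, 79, 101, 156, 189, 188, 162, 161, 182, 183, 183, 186, 188, 188, 188]
[116, 117, 117, 118, 118, 118, 116, 119, 105, 66, 71, 87, 91, 87, 129, 177, 190, 190, 89, 22, 17, 16, 17, 17, 17, 15, 15, 15, 16, 16, 18, 17, 18, 14, 16, 16, 18, 16, 16, 19, 17, 17, 16, 17, 15, 19, 15, 16, 17, 15, 16, 15, 18, 16, 16, 18, 16, 16, 15, 16, 14, 16, 16, 17, 22, 12, 14, 13, 14, 13, 14, 11, 11, 11, 14, 29, 47, 47, 48, 45, 45, 58, 81, 86, 86, 86, 88, 112, 161, 190, 190, 179, 190, 190, 190, 190, 190]
radial wall pt in tool [0.00962019 0.00888337 0.17612407]
```

The rim edges put the centre at about (0.457, -0.0355), with an outer diameter near 78 mm, which matches the description. I'll pinch the near wall.

>>> apply_moves:
  delta_rot:
    - [0, 0, 0]
    - [0, 0, 0]
    - [0, 0, 0]
    - [0, 0, 0]
    - [0, 0, 0]
    - [0, 0, 0]
    - [0, 0, 0]
    - [0, 0, 0]
    - [0, 0, 0]
    - [0, 0, 0]
    - [0, 0, 0]
    - [0, 0, 0]
    - [0, 0, 0]
    - [0, 0, 0]
    - [0, 0, 0]
  travel:
    - [0.004, 0.004, 0.03]
    - [0.004, 0.004, 0.04]
    - [0, 0, 0.04]
    - [0, 0, 0.03]
    - [0, 0, 0.018]
    - [0, 0, 0.018]
    - [0, 0, 0.018]
    - [0, 0, 0]
    - [0, 0, 0]
    - [0, 0, 0]
    - [0, 0, 0]
    - [0, 0, 0]
    - [0, 0, 0]
    - [0, 0, 0]
    - [0, 0, 0]
  grip: [0, 0, 0, 0, 0, 0, 0, 0, 1, 1, 1, 1, 1, 1, 1]
  grip_force: 40

```text
time_s: 3.7
tcp_pos: [0.423, -0.0328, 0.0571]
orientation: [0.735, 0.678, 0.001, 0.001]
ft_force: [-0.1, -1.0, 6.6]
finger_gap: 0.0054
finger_force: 46.3
```

>>> apply_moves:
  delta_rot:
    - [0, 0, 0]
    - [0, 0, 0]
    - [0, 0, 0]
    - [0, 0, 0]
    - [0, 0, 0]
    - [0, 0, 0]
    - [0, 0, 0]
    - [0, 0, 0]
    - [0, 0, 0]
    - [0, 0, 0]
    - [0, 0, 0]
    - [0, 0, 0]
    - [0, 0, 0]
    - [0, 0, 0]
    - [0, 0, 0]
    - [0, 0, 0]
    - [0, 0, 0]
    - [0, 0, 0]
  travel:
    - [0, 0, -0.015]
    - [0, 0, -0.025]
    - [0, 0, -0.03]
    - [0, 0, -0.035]
    - [0, 0, -0.035]
    - [0.016, 0, 0]
    - [0.03, -0.001, 0]
    - [0.034, -0.001, 0]
    - [0.034, -0.001, 0]
    - [0.034, -0.001, 0]
    - [0.034, -0.001, 0]
    - [0.034, -0.001, 0]
    - [0.034, -0.001, 0]
    - [0.034, -0.001, 0]
    - [0.034, -0.001, 0]
    - [0, -0.001, 0]
    - [0, 0, 0]
    - [0, 0, 0]
  grip: [1, 1, 1, 1, 1, 1, 1, 1, 1, 1, 1, 1, 1, 1, 1, 1, 1, 1]

```text
time_s: 5.5
tcp_pos: [0.4376, 0.2841, 0.1958]
orientation: [0.735, 0.678, -0.001, 0.0]
ft_force: [-0.3, 0.4, -2.0]
finger_gap: 0.0056
finger_force: 45.4
```

Run:
```python
from h import *
import pickle
s=telemetry.get_obs();ci=optics.camera_info('wrist');im=optics.grab_frame('wrist');np.save('w2.npy',im);pickle.dump((s,ci),open('w2.pkl','wb'));save('w2',im)
print(s['tcp_pos'],s['finger_gap'],s['ft_force'])
```

```text
[0.43755663 0.28405961 0.19581265] 0.005634848298483566 [-0.27036283  0.39143987 -2.01302221]
```

View pics/w2.png

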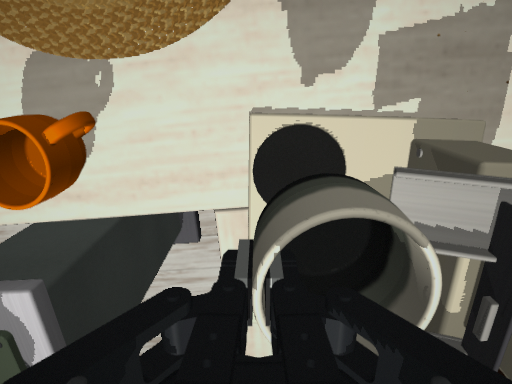

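The wrist view shows the mug hanging from the fingers: outer rim left edge about 255, right edge about 441, top about 207. The left pad is partly visible, with its left edge at 253, top at 124 and right edge at 346. I'll fit both circles on their own planes.

Run:
```python
from h import *
import pickle
s,ci=pickle.load(open('w2.pkl','rb'));im=np.load('w2.npy');g=cv2.cvtColor(im,cv2.COLOR_RGB2GRAY)
def circ(P,r=None):
    A=np.c_[2*P[:,:2],np.ones(len(P))];b=(P[:,:2]**2).sum(1);x=np.linalg.lstsq(A,b,rcond=None)[0]
    return x[:2],np.sqrt(x[2]+x[:2]@x[:2])
# pad: for columns 258..338, first dark below row 110
pts=[]
for u in range(262,330,3):
    col=g[112:180,u];k=np.argmax(col<90)
    pts.append((u,112+k))
for v in range(140,185,4):
    row=g[v,248:300];k=np.argmax(row<90);pts.append((248+k,v))
P=np.array([onz(ci,p,.012) for p in pts]);print('pad',circ(P),np.std(np.linalg.norm(P[:,:2]-circ(P)[0],axis=1)))
# rim inner edge: bright->dark along upper arc, rays from (345,270) outward
Rm=R.from_quat(s['orientation']).as_matrix()
pin=[];pout=[]
for a in np.radians(np.arange(-170,20,8)):
    prof=[int(g[int(round(262+t*np.sin(a))),int(round(345+t*np.cos(a)))]) for t in range(30,110)]
    prof=np.array(prof);k=np.argmax(prof>110);pin.append((345+(30+k)*np.cos(a),262+(30+k)*np.sin(a),30+k))
print(np.round(pin).astype(int).tolist())
pin=np.array(pin);
P=np.array([onz(ci,p[:2],s['tcp_pos'][2]+.0169) for p in pin])
c,r=circ(P);res=np.linalg.norm(P[:,:2]-c,axis=1)-r;print('rim',c,r,res.round(4))
print('offset tool',Rm.T@(np.r_[c,0]-np.r_[s['tcp_pos'][:2],0]))
```

```text
pad (array([0.47696241, 0.2835924 ]), np.float64(0.04468915381710896)) 0.00025752090833463566
[[279, 250, 67], [286, 243, 62], [293, 237, 58], [301, 232, 53], [307, 228, 51], [314, 225, 48], [320, 222, 47], [326, 220, 46], [333, 219, 45], [339, 217, 45], [345, 217, 45], [351, 216, 46], [358, 216, 48], [365, 216, 50], [373, 217, 53], [381, 219, 56], [390, 222, 60], [398, 226, 64], [408, 231, 70], [412, 240, 70], [418, 249, 74], [426, 259, 81], [430, 271, 85], [431, 284, 89]]
rim [0.47220946 0.28354032] 0.03290497370114426 [ 0.0001  0.0001  0.0002 -0.0003  0.     -0.0002  0.      0.0001 -0.0001
 -0.     -0.0002 -0.0002  0.0001  0.0001  0.0002  0.0002  0.0003  0.0002
  0.0007 -0.0008 -0.001  -0.0001  0.0001  0.0005]
offset tool [ 2.30221199e-03  3.45801441e-02 -4.50858392e-05]
```

Pad and rim fits are clean: residuals under 1 mm and radii of 45 and 33 mm as expected. The mug needs about +3.5 mm in x, then I lower it.

>>> apply_moves:
  delta_rot:
    - [0, 0, 0]
    - [0, 0, 0]
    - [0, 0, 0]
    - [0, 0, 0]
    - [0, 0, 0]
    - [0, 0, 0]
    - [0, 0, 0]
    - [0, 0, 0]
    - [0, 0, 0]
    - [0, 0, 0]
    - [0, 0, 0]
  travel:
    - [0, 0.0035, 0.01]
    - [0, 0, 0.025]
    - [0, 0, 0.03]
    - [0, 0, 0.025]
    - [0, 0, 0.015]
    - [0, 0, 0.01]
    - [0, 0, 0.006]
    - [0, 0, 0.003]
    - [0, 0, 0.002]
    - [0, 0, 0]
    - [0, 0, 0]
  grip: [1, 1, 1, 1, 1, 1, 1, 1, 1, 1, 1]

```text
time_s: 6.65
tcp_pos: [0.4419, 0.285, 0.0708]
orientation: [0.735, 0.678, 0.001, 0.0]
ft_force: [0.9, 0.2, -1.9]
finger_gap: 0.0057
finger_force: 45.4
```

>>> apply_moves:
  delta_rot:
    - [0, 0, 0]
    - [0, 0, 0]
    - [0, 0, 0]
  travel:
    - [0, 0, 0.001]
    - [0, 0, 0.001]
    - [0, 0, 0]
  grip: [1, 1, 1]

```text
time_s: 6.95
tcp_pos: [0.4419, 0.285, 0.0692]
orientation: [0.735, 0.678, 0.001, 0.0]
ft_force: [-0.6, -0.5, 3.9]
finger_gap: 0.0056
finger_force: 46.1
```

Contact: the force changed by about +6 N at the expected height. I'll release, rise and look.

>>> apply_moves:
  delta_rot:
    - [0, 0, 0]
    - [0, 0, 0]
    - [0, 0, 0]
    - [0, 0, 0]
    - [0, 0, 0]
    - [0, 0, 0]
    - [0, 0, 0]
    - [0, 0, 0]
    - [0, 0, 0]
    - [0, 0, 0]
    - [0, 0, 0]
    - [0, 0, 0]
    - [0, 0, 0]
  travel:
    - [0, 0, 0]
    - [0, 0, 0]
    - [0, 0, 0]
    - [0, 0, 0]
    - [0, 0, 0]
    - [0, 0, -0.015]
    - [0, 0, -0.03]
    - [0, 0, -0.035]
    - [0, 0, -0.04]
    - [0, 0, -0.04]
    - [0, 0, -0.03]
    - [0, 0, 0]
    - [0, 0, 0]
  grip: [0.1, 0.1, 0.1, 0.1, 0.1, 0.1, 0.1, 0.1, 0.1, 0.1, 0.1, 0.1, 0.1]

```text
time_s: 8.25
tcp_pos: [0.4416, 0.2848, 0.2585]
orientation: [0.735, 0.678, 0.0, 0.0]
ft_force: [-0.5, -0.0, -1.2]
finger_gap: 0.038
finger_force: 0.0
```

Run:
```python
from h import *
import pickle
s=telemetry.get_obs();ci=optics.camera_info('wrist');im=optics.grab_frame('wrist');np.save('w3.npy',im);pickle.dump((s,ci),open('w3.pkl','wb'));save('w3',im)
o=np.array([.4685,.2185,0]);yw=-.1;X=np.array([np.cos(yw),np.sin(yw),0]);Y=np.array([-np.sin(yw),np.cos(yw),0])
print(s['tcp_pos'])
print('expect stick',proj(ci,[o+.15*X+[0,0,.203]]),'chuteL',proj(ci,[o+.054*X+.065*Y+[0,0,.102]]))
print('mug rim expected',proj(ci,[[.4755,.283,.086]]))
t=optics.grab_frame('top');np.save('t3.npy',t)
```

```text
[0.44156035 0.28476423 0.25851186]
expect stick [[517.32870286 311.65212579]] chuteL [[354.95084879 181.00913519]]
mug rim expected [[294.04205461 175.5397029 ]]
```

View pics/w3.png

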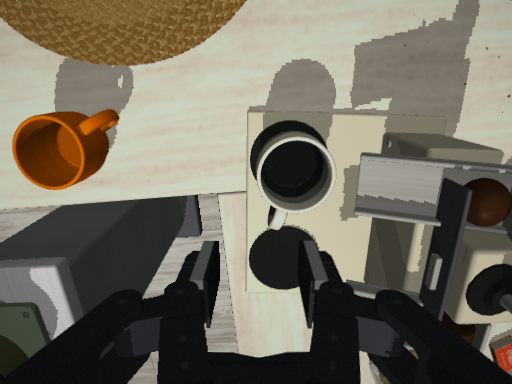

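The view shows the mug upright on the left pad, with its rim around (296,172). The chute's front end is at about (360,184), close to the predicted (355,181), and the ball is at (487,202) behind the shutter. The joystick boot is at (495,288). Next I check the centring in numbers.

Run:
```python
from h import *
import pickle
s,ci=pickle.load(open('w3.pkl','rb'));im=np.load('w3.npy');g=cv2.cvtColor(im,cv2.COLOR_RGB2GRAY)
def circ(P):
    A=np.c_[2*P[:,:2],np.ones(len(P))];b=(P[:,:2]**2).sum(1);x=np.linalg.lstsq(A,b,rcond=None)[0];return x[:2],np.sqrt(x[2]+x[:2]@x[:2])
pts=[(u,112+int(np.argmax(g[112:170,u]<80))) for u in range(262,316,3)]+[(244+int(np.argmax(g[v,244:270]<80)),v) for v in range(138,164,3)]
P=np.array([onz(ci,p,.012) for p in pts]);c,r=circ(P);print('pad',c,r,(np.linalg.norm(P[:,:2]-c,axis=1)-r).std())
pin=[]
for a in np.radians(np.arange(-180,180,10)):
    f=np.array([int(g[int(round(170+t*np.sin(a))),int(round(296+t*np.cos(a)))]) for t in range(15,55)]);k=15+np.argmax(f>120);pin.append((296+k*np.cos(a),170+k*np.sin(a)))
P=np.array([onz(ci,p,.086) for p in pin])
for _ in range(4):
    c,r=circ(P);e=np.linalg.norm(P[:,:2]-c,axis=1)-r;P=P[abs(e)<max(.0008,1.5*e.std())]
print('rim',c,r,e.std(),len(P))
# right pad lower
pts=[(u,222+int(np.argmax(g[222:250,u]<80))) for u in range(285,303,3)]+[(244+int(np.argmax(g[v,244:270]<80)),v) for v in range(245,275,3)]
P=np.array([onz(ci,p,.012) for p in pts]);c,r=circ(P);print('padR',c,r)
```

```text
pad [0.47697187 0.28339639] 0.04475813870752832 0.0002978708518768117
rim [0.47712546 0.28237782] 0.034224045054220456 0.0003596565738273555 35
padR [0.46428259 0.15464991] 0.04485672209527218
```

The mug is centred to within about 1 mm. The stick in the world is at about (0.619, 0.204). I'll go above its right side with closed fingers.

>>> apply_moves:
  delta_rot:
    - [0, 0, 0]
    - [0, 0, 0]
    - [0, 0, 0]
    - [0, 0, 0]
    - [0, 0, 0]
    - [0, 0, 0]
    - [0, 0, 0]
    - [0, 0, 0]
    - [0, 0, 0.017]
    - [0, 0, 0]
    - [0, 0, 0]
  travel:
    - [-0.0126, 0.0229, 0]
    - [-0.0126, 0.0229, 0]
    - [-0.0126, 0.0229, 0]
    - [-0.0126, 0.0229, 0]
    - [-0.0126, 0.0229, 0]
    - [-0.0126, 0.0229, 0]
    - [-0.0126, 0.0229, 0]
    - [-0.0126, 0.0229, 0]
    - [0, 0, 0]
    - [0, 0, 0]
    - [0, 0, 0]
  grip: [1, 1, 1, 1, 1, 1, 1, 1, 1, 1, 1]

```text
time_s: 9.45
tcp_pos: [0.6151, 0.1699, 0.2573]
orientation: [0.741, 0.672, -0.001, -0.001]
ft_force: [-0.4, -0.0, -0.4]
finger_gap: -0.0002
finger_force: 0.0
```

Run:
```python
from h import *
s=telemetry.get_obs();ci=optics.camera_info('wrist');im=optics.grab_frame('wrist');np.save('w4.npy',im)
o=np.array([.470,.219,0]);yw=-.098;X=np.array([np.cos(yw),np.sin(yw),0]);Y=np.array([-np.sin(yw),np.cos(yw),0])
p=s['tcp_pos'];print(p,s['finger_gap'],(p-o)@X,(p-o)@Y)
q=proj(ci,[o+.15*X+[0,0,.203],o+.15*X-.034*Y+[0,0,.183]]);print(q)
for a in q[:1]: cv2.drawMarker(im,tuple(int(v) for v in a),(255,0,0),0,12,1)
cv2.drawMarker(im,tuple(int(v) for v in q[1]),(0,255,0),0,12,1)
save('w4',im)
```

```text
[0.61513192 0.16987102 0.25725448] -0.00019364819990639793 0.1492424906034228 -0.03469307837518317
[[259.49695349 170.05704084]
 [259.42865453 213.51277435]]
```

View pics/w4.png

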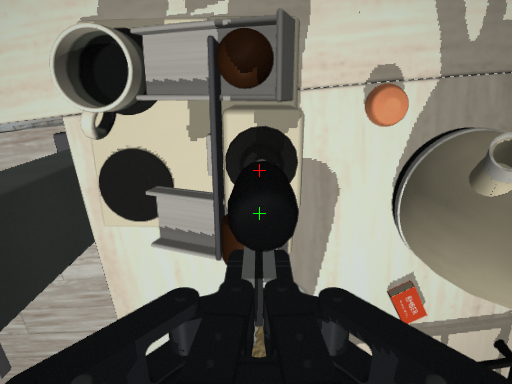

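The wrist view shows the boot disc at (261,155) and a black blob at (263,210), which looks like the handle top. It's off my predicted (259,170), so I'll triangulate it against the top view before going down.

Run:
```python
from h import *
ct=optics.camera_info('top');cw=optics.camera_info('wrist')
print('f',cw['mtx'][0][0],cw['mtx'][0][2],cw['mtx'][1][2],np.round(cw['xyz'],3))
o=np.array([.470,.219,0]);yw=-.098;M=np.array([[np.cos(yw),np.sin(yw),0],[-np.sin(yw),np.cos(yw),0],[0,0,1]])
for n,a,b in(('blob',(244.6,142.9),(263,208)),('disc',(245.6,151.4),(261,155))):
    P=tri(ray(ct,a),ray(cw,b));print(n,P.round(3),(M@(P-o)).round(3),proj(ct,[P])[0].round(1),proj(cw,[P])[0].round(1))
for z in(.103,.145,.175,.203): P=o+M.T@[.15,0,z];print(z,proj(ct,[P])[0].round(1),proj(cw,[P])[0].round(1))
g=cv2.cvtColor(np.load('w4.npy'),cv2.COLOR_RGB2GRAY)
save('w4c',cv2.convertScaleAbs(cv2.resize(np.load('w4.npy')[110:290,180:340],None,fx=3.3,fy=3.3,interpolation=2),alpha=3.5,beta=20))
```

```text
f 323.7151901860072 258.4384092335779 193.425279853113 [0.623 0.247 0.381]
blob [0.62  0.2   0.252] [ 0.151 -0.004  0.252] [244.6 142.9] [262.9 207.8]
disc [0.621 0.201 0.158] [ 0.152 -0.003  0.158] [244.9 152. ] [262.5 159. ]
0.103 [244.8 157.6] [259.3 142.8]
0.145 [244.5 154. ] [259.4 151.6]
0.175 [244.2 151.3] [259.4 160. ]
0.203 [243.9 148.7] [259.4 170.2]
```

View pics/w4c.png

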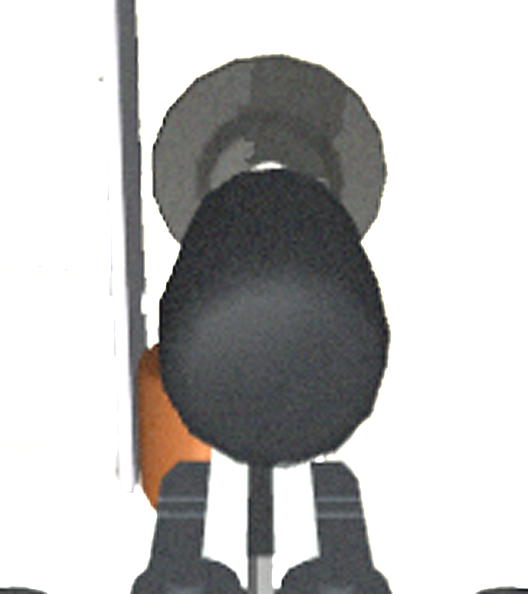

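The crop shows the tapered handle above the boot. Triangulation puts the handle's middle at z 0.252, so the 0.178 in the text is the pivot height, and the grip spans z 0.22 to 0.278. I'll raise the fingers so the tips sit near z 0.26 and push left while watching the force.

>>> apply_moves:
  delta_rot:
    - [0, 0, 0]
    - [0, 0, 0]
    - [0, 0, 0]
    - [0, 0, 0]
    - [0, 0, 0]
    - [0, 0, 0]
    - [0, 0, 0]
    - [0, 0, 0]
    - [0, 0, 0]
    - [0, 0, 0]
    - [0, 0, 0]
    - [0, 0, 0]
    - [0, 0, 0]
    - [0, 0, 0]
    - [0, 0, 0]
    - [0, 0, 0]
    - [0, 0, 0]
  travel:
    - [0, 0, -0.012]
    - [0, 0, -0.01]
    - [0.003, 0, 0]
    - [0.003, 0, 0]
    - [0.003, 0, 0]
    - [0.003, 0, 0]
    - [0.003, 0, 0]
    - [0.003, 0, 0]
    - [0.003, 0, 0]
    - [0.003, 0, 0]
    - [0.003, 0, 0]
    - [0.003, 0, 0]
    - [0.003, 0, 0]
    - [0.003, 0, 0]
    - [0.003, 0, 0]
    - [0, 0, 0]
    - [0, 0, 0]
  grip: [1, 1, 1, 1, 1, 1, 1, 1, 1, 1, 1, 1, 1, 1, 1, 1, 1]

```text
time_s: 11.2
tcp_pos: [0.6197, 0.2084, 0.2797]
orientation: [0.741, 0.672, -0.001, -0.0]
ft_force: [-0.8, -3.7, -0.1]
finger_gap: 0.0001
finger_force: 1.4
```

Run:
```python
from h import *
s=telemetry.get_obs();im=optics.grab_frame('wrist');np.save('w5.npy',im);save('w5',im)
o=np.array([.470,.219,0]);yw=-.098;M=np.array([[np.cos(yw),np.sin(yw),0],[-np.sin(yw),np.cos(yw),0],[0,0,1]])
print(s['time_s'],(M@(s['tcp_pos']-o)).round(4),(M@s['ft_force']).round(2))
```

```text
11.2 [0.15   0.0041 0.2797] [-0.41 -3.72 -0.11]
```

View pics/w5.png

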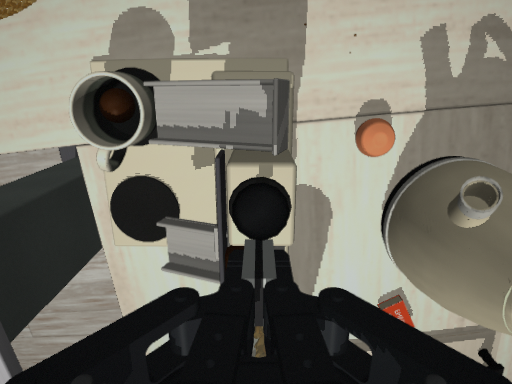

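The ball is already in the mug (115,100), the left chute is empty, and the shutter has shifted right. The 3.7 N force suggests a tilt of about 0.33 rad, so I'll push 3 mm further for margin and hold for over a second.

>>> apply_moves:
  delta_rot:
    - [0, 0, 0]
    - [0, 0, 0]
    - [0, 0, 0]
    - [0, 0, 0]
    - [0, 0, 0]
    - [0, 0, 0]
    - [0, 0, 0]
    - [0, 0, 0]
    - [0, 0, 0]
    - [0, 0, 0]
    - [0, 0, 0]
    - [0, 0, 0]
    - [0, 0, 0]
    - [0, 0, 0]
    - [0, 0, 0]
    - [0, 0, 0]
    - [0, 0, 0]
    - [0, 0, 0]
  travel:
    - [0.001, 0, 0]
    - [0.001, 0, 0]
    - [0.001, 0, 0]
    - [0, 0, 0]
    - [0, 0, 0]
    - [0, 0, 0]
    - [0, 0, 0]
    - [0, 0, 0]
    - [0, 0, 0]
    - [0, 0, 0]
    - [0, 0, 0]
    - [0, 0, 0]
    - [0, 0, 0]
    - [0, 0, 0]
    - [0, 0, 0]
    - [0, 0, 0]
    - [0, 0, 0]
    - [0, 0, 0]
  grip: [1, 1, 1, 1, 1, 1, 1, 1, 1, 1, 1, 1, 1, 1, 1, 1, 1, 1]

```text
time_s: 13.05
tcp_pos: [0.6202, 0.2113, 0.2803]
orientation: [0.741, 0.672, -0.0, 0.0]
ft_force: [0.6, -3.1, -0.5]
finger_gap: -0.0
finger_force: 1.5
```

Run:
```python
from h import *
cw=optics.camera_info('wrist');im=optics.grab_frame('wrist');np.save('w6.npy',im)
o=np.array([.470,.219,0]);yw=-.098;M=np.array([[np.cos(yw),np.sin(yw),0],[-np.sin(yw),np.cos(yw),0],[0,0,1]])
g=cv2.cvtColor(im,cv2.COLOR_RGB2GRAY)
print(g[140:190:2,214:228])
for v in range(144,172,4): print(v,(M@(onz(cw,(221,v),.165)-o)).round(4))
# handle top in view & ball, drum colours
h=cv2.cvtColor(im,cv2.COLOR_RGB2HSV)
```

```text
[[ 94  94  94  95  94  94  95  94  95  94  93  96  96  95]
 [ 93  94  94  94  95  94  94  95  96  95  95  94  94  94]
 [ 74  74  81  80  80  87  87  87  87  93  93  93  94  93]
 [ 67  66  65  64  66  67  67  68  67  67  67  68  68  67]
 [139 137 134 133 133 130 129 100 100  99  98 101 113 112]
 [146 147 150 149 152  89  88  87  88  90  91  92 153 151]
 [146 166 180 192 192 193 191 193 192 193  91  93  94 123]
 [143 166 180 192 193 193 193 192 193 193 120 121 120 120]
 [136 164 179 193 193 193 193 111 111 151 120 121 120 121]
 [131 163 178 192 192 110  30  29  27  27  71 120 121 120]
 [124 161 177 191  70  29  28  27  26  20  46 120 119 119]
 [112 159 176  69  30  30  29  28  20  21  46 120 120 119]
 [105 157  32  31  31  29  28  21  20  20  47 120 120 119]
 [123  78  60  57  54  40  21  22  23  20  26 120 119 106]
 [116  64  70  71  62  49  19  21  20  20  28 119 103 106]
 [111  88  70  70  64  49  21  20  20  20  27 120  96 142]
 [133  84  69  70  66  50  20  20  21  20  27 119 103 157]
 [129  80  68  69  66  51  22  20  21  19  25  95 101 155]
 [125 100  67  72  67  52  24  18  20  20  26  95  97 155]
 [156  94  66  73  69  53  26  21  20  19  26  95 100 153]
 [154  87  65  72  69  54  26  20  21  20  25  95  97 152]
 [154  76  65  72  70  56  27  19  22  21  24  71  95 150]
 [191  95  63  73  70  58  32  21  23  20  24  70  92 148]
 [191  88  62  72  71  58  39  20  22  21  21  71  99 145]
 [191  84  69  71  70  59  39  22  21  20  24  71  98 141]]
144 [0.1228 0.0469 0.165 ]
148 [0.1227 0.0439 0.165 ]
152 [0.1226 0.0409 0.165 ]
156 [0.1225 0.0379 0.165 ]
160 [0.1224 0.0348 0.165 ]
164 [0.1223 0.0318 0.165 ]
168 [0.1222 0.0287 0.165 ]
```

Run:
```python
from h import *
s=telemetry.get_obs();cw=optics.camera_info('wrist')
o=np.array([.470,.219,0]);yw=-.098;M=np.array([[np.cos(yw),np.sin(yw),0],[-np.sin(yw),np.cos(yw),0],[0,0,1]])
c4=dict(cw);c4['xyz']=np.array(cw['xyz'])-s['tcp_pos']+[.61513,.16987,.25725]
g=cv2.cvtColor(np.load('w4.npy'),cv2.COLOR_RGB2GRAY)
print(g[24:56:2,205:222])
for v in (32,36,40,44): print(v,(M@(onz(c4,(215,v),.165)-o)).round(4))
```

```text
[[151 150 149 149 147 149 148 147 146 137  69  68  65  65  63  62  59]
 [107 104 104 102 101  99  96  96  94  90  77  40  40  41  41  41  40]
 [ 90  90  91  90  91  91  91  90  90  89  84  54  59  53  58  66  67]
 [148 150 151 152 151 154 154 153 154 154 155 142  98  99  97  98  98]
 [154 154 154 154 154 154 154 155 154 153 153 153 138  97  97  97  98]
 [152 151 152 151 148 149 148 151 152 152 151 151 136  95  96  95  96]
 [151 151 138  58  57  57  56  57 101 147 152 153 138  97  96  98  98]
 [154 148  93  67  75  72  67  51  35  74 136 153 137  98  97  96  93]
 [154 146  84  67  73  73  68  53  36  20  42  93 117  99  99  90  63]
 [157 150  99  67  73  74  69  54  37  23  23  19  33  67  77  44  15]
 [156 151 111  68  73  73  70  55  39  23  22  21  22  21  17  17  22]
 [159 152 112  69  72  74  70  56  41  22  21  24  21  18  19  21  23]
 [160 162 144  67  72  73  70  58  41  22  23  21  21  15  20  21  24]
 [159 159 140  68  72  75  70  59  41  22  23  19  18  21  21  22  25]
 [158 159 138  64  71  74  70  60  43  22  22  21  18  22  21  24  26]
 [160 161 142  78  71  74  71  60  42  23  20  20  20  22  24  26  25]]
32 [0.1229 0.078  0.165 ]
36 [0.1229 0.0757 0.165 ]
40 [0.1228 0.0734 0.165 ]
44 [0.1227 0.0711 0.165 ]
```

The blade has moved about 45 mm, so the stick is at about 0.36 rad, and it has been held over 1.5 s. I'll hold briefly, back off, and rise clear.

>>> apply_moves:
  delta_rot:
    - [0, 0, 0]
    - [0, 0, 0]
    - [0, 0, 0]
    - [0, 0, 0]
    - [0, 0, 0]
    - [0, 0, 0]
    - [0, 0, 0]
    - [0, 0, 0]
    - [0, 0, 0]
    - [0, 0, 0]
    - [0, 0, 0]
    - [0, 0, 0]
    - [0, 0, 0]
    - [0, 0, 0]
    - [0, 0, 0]
    - [0, 0, 0]
    - [0, 0, 0]
    - [0, 0, 0]
    - [0, 0, 0]
    - [0, 0, 0]
  travel:
    - [0, 0, 0]
    - [0, 0, 0]
    - [0, 0, 0]
    - [-0.005, 0, 0]
    - [-0.01, 0, 0]
    - [-0.015, 0, 0]
    - [-0.015, 0, 0]
    - [0, 0, -0.015]
    - [0, 0, -0.025]
    - [0, 0, -0.025]
    - [0, 0, -0.02]
    - [0, -0.02, 0]
    - [0, -0.03, 0]
    - [0, -0.03, 0]
    - [0, -0.03, 0]
    - [0, -0.02, 0]
    - [0, 0, 0]
    - [0, 0, 0]
    - [0, 0, 0]
    - [0, 0, 0]
  grip: [1, 1, 1, 1, 1, 1, 1, 1, 1, 1, 1, 1, 1, 1, 1, 1, 1, 1, 1, 1]

```text
time_s: 15.1
tcp_pos: [0.4873, 0.179, 0.3649]
orientation: [0.741, 0.671, -0.0, 0.0]
ft_force: [0.2, 0.1, 0.0]
finger_gap: 0.0003
finger_force: 0.0
```

Run:
```python
from h import *
s=telemetry.get_obs();cw=optics.camera_info('wrist');im=optics.grab_frame('wrist');save('w7',im)
o=np.array([.470,.219,0]);yw=-.098;M=np.array([[np.cos(yw),np.sin(yw),0],[-np.sin(yw),np.cos(yw),0],[0,0,1]])
print(s['time_s'],s['tcp_pos'],s['ft_force'])
W=lambda *p:o+M.T@np.array(p)
g=cv2.cvtColor(im,cv2.COLOR_RGB2GRAY)
for y in(.085,.08,.075,.07,.04,.03):   # blade top face present? (dark ~70 vs bright chute)
    p=proj(cw,[W(.119,y,.165)])[0];u,v=p.round().astype(int);print('blade',y,p.round(0),g[v,u-3:u+4] if 0<=v<384 and 3<u<508 else '')
hsv=cv2.cvtColor(im,cv2.COLOR_RGB2HSV)
br=np.uint8((hsv[...,0]<14)&(hsv[...,1]>120)&(hsv[...,2]<150)&(hsv[...,2]>15))
n,l,st,ce=cv2.connectedComponentsWithStats(br)
for i in range(1,n):
    if st[i,4]>60: print('brown',ce[i].round(0),st[i,4])
print('mug ball expected',proj(cw,[W(0,.065,.037)])[0].round(0),'drum',proj(cw,[W(.14,-.065,.153)])[0].round(0),'stick top',proj(cw,[W(.15,0,.278)])[0].round(0))
d=np.abs(optics.grab_frame('top').astype(int)-np.load('t3.npy')).max(2)>60
print('top frame changed', d.sum())
```

```text
15.1 [0.48730943 0.17897336 0.36488529] [0.22397395 0.10956239 0.04321385]
blade 0.085 [363.  41.] [ 98  96 130 162 161 160 159]
blade 0.08 [363.  47.] [159 159 159 158 158 158 159]
blade 0.075 [363.  52.] [149 150 149 151 156 160 161]
blade 0.07 [362.  58.] [ 27  36  67  76  75 106 168]
blade 0.04 [360.  91.] [ 33  57  75  76  87 113 111]
blade 0.03 [359. 101.] [29 48 73 78 70 69 73]
brown [81. 58.] 871
brown [39. 60.] 1418
brown [238.  68.] 621
brown [436.  96.] 192
brown [368. 193.] 1109
mug ball expected [242.  71.] drum [367. 191.] stick top [450. 154.]
top frame changed 7205
```

The ball is in the mug (238,68), the drum is in its chute (368,193), the blade is back at its closed place, and nothing touches the robot. I'm handing it in.

```bash
python3 -c "
from station import env
print(env.finish_job())"
```

```text
the job is handed in; nothing more can be done
None
```

The job is handed in, after about 15 s of robot time: the mug stands upright within about 1 mm of the left pad's centre with the ball in it, the stick was held at about 0.36 rad for over a second and the shutter is closed again, and the drum is still in its chute.

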